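# Refit the sharpener on the desk carousel and take off its dust cap

### The job

Turn the desk carousel until the yellow sharpener pot clicks into place at the white arrow on the base. Then pick up the sharpener top from the desk with its red dust cap still on it and set it fully home in the mouth of the pot, and let go of it. Finally lift the dust cap off alone, leaving the sharpener top seated and undisturbed and the carousel in its click, and finish while still holding the cap level about 10 cm above where it sat; leave the tape, notes, eraser and stapler where they lie.

Things in the scene. Friction and masses are not known exactly. Their poses are not given: they have to be found in the camera images.
- carousel_base: Black round foot of the desk carousel, 240 mm across, fixed. Origin: centre of its underside, on the desk and the turning axis, z up; a tab at its front (-x) bears a white arrow. On it turns a white deck 244 mm across, top 30 mm above the desk; bays 82 mm from the axis: the pot and, quarter turns on, clip dish (56 mm high), pencil cup across from the pot (162 mm), marker cup (134 mm).
- arrow (a point): Middle of the white arrow on the tab at the front of the carousel's foot, 131 mm from the turning axis, 10 mm above the desk.
- carousel (a joint): Deck angle, rad, counter-clockwise from above; 0 = pot at the arrow. Starts 0.7 to 1.3: turn it clockwise. Range +-1.9. Friction 0.02 N m, stays where left. Spring click at 0 and each quarter turn: a roller climbs a stud from 0.16 to 0.08 rad short of it (up to 0.35 N m; let go there, the deck rolls back), then draws the deck in and holds it within 0.01 rad of the click.
- handle (a point): Centre of the teal handle bar on the carousel's centre post, on the turning axis, 139 mm above the desk; turns with the deck. The bar is level, 90 mm long along the point's y, 16 mm wide along its x, 18 mm high; the post below is 18 mm thick. The pot lies in the point's -x direction.
- pot_mouth (a point): Centre of the open mouth of the yellow sharpener pot, in the plane of its rim, 102 mm above the desk, 82 mm from the turning axis; part of the deck and turns with it (same axes as handle). Pot: 53 mm outside, 48 mm inside diameter, 72 mm high, 69 mm deep, empty, z up.
- sharpener_top: Inner lid, 50 to 95 g, loose, upright on the desk, red cap over it. Origin: centre of underside. Along z: black plug 44 mm wide, 0 to 12 mm (bevelled to 38 at its foot); black ribbed flange 58 mm wide, 12 to 24 mm, to hold it by; silver block 34 mm wide, 24 to 46 mm. The plug drops into the pot till the flange rests on the rim: its origin is then 12 mm below pot_mouth.
- dust_cap: Outer lid: red upside-down cup, loose, 17 to 33 g, 47 mm outside diameter, 36 mm high, wall 2.5 mm. Origin: centre of its open rim (underside), z up. It just rests on the flange round the silver block (origin 24 mm above the sharpener top's, 4 mm side play). Gripped by the flange both come up; gripped by the cap, only the cap.
- tape_roll: Roll of tape lying flat, 60 mm across, 19 mm high, origin centre of its underside. Leave alone.
- note_block: Yellow block of sticky notes 75 x 75 x 24 mm, origin centre of its underside. Leave alone.
- eraser: White eraser in a blue sleeve, 45 x 20 x 12 mm, long along its x, origin centre of its underside; lies about 110 mm from the sharpener top. Leave alone.
- stapler: Black stapler 125 mm long (its x), 34 mm wide, 54 mm high, origin centre of its underside. Leave alone.

How it is judged:
By the outcome, as a careful person would: the job done as asked, in the order asked, and still so for the second after the job is handed in, while the arm keeps its last pose, push and grip.
It also fails if it takes over 58 s, if anything falls off the work surface, if the arm or the gripper's body presses on something with over 40 N, if the wrist force passes 120 N, or if a joint passes its speed limit or range.

### The arm

A 6-joint arm with a two-finger parallel gripper is mounted at the origin on the work surface. World frame = base frame: x ahead of the robot, y to its left, z up, the work surface at z = 0. Lengths are in mm, angles in rad, forces in N, time in s.
With the tool pointing down it reaches from about 300 to 775 mm from the base axis. Payload 14.6 kg.
Tool frame: the origin (TCP) lies at the very end of the fingers, on their centre line; the grasp point (between the pads) lies 19 mm behind it; z points along the fingers, y is the line along which they close (so a half turn about z gives the same grasp; the last joint's range is limited). The gripper opens to 94 mm and grips with 3 to 60 N. Pads are 16 mm wide; open, the fingers measure 119 mm over their backs; the gripper's body (75 mm by 177 mm) begins 78 mm behind the grasp point.
Start: joints at [1.163, 0.3, 1.521, -0, 1.321, -0.067], TCP at [183.83, 518.359, 183.446] pointing down, gripper open.
Joint ranges: [-3.03, 3.03], [-0.79, 2.21], [0.23, 2.52], [-1.04, 4.18], [0, 3.07], [-2.55, 2.55]. Speed limits (rad/s): [2.22, 2.22, 2.57, 3.14, 3.14, 3.14].

### API

Orientations are given as [roll, pitch, yaw] about the fixed x, y, z axes, in that order (R = Rz(yaw) Ry(pitch) Rx(roll)).
In Python, from cell import manip, camera, get_calibration gives the robot as it stands. The module is installed in compiled form; this text tells all that it offers.
- The arm moves only by the tool jog_arm, never from a script. Its argument "plan" is one flat list of numbers, 6 for each row, row after row: the shift along the world's x, y, z in m, then the turn, a rotation vector about the world's x, y, z in degrees. A call has 1 to 20 rows; each row is the pose to reach, as a shift and turn from the pose commanded when the call began; what a row does not reach only later rows make up. A row lasts 1/10 s, in which the tool goes at most 50 mm and 8.59 degrees, less where a joint would pass 70% of its speed; a pose out of reach is approached as far as the arm can. A call with a gripper value outside its range is refused whole. "claw" is the finger opening in m, from 0 to 0.094, set as the call begins (left out, the last holds). The fingers move at their own pace and stop on an object; "force" is the grip in N (left out, the last holds). Time passes only in rows, so rows that repeat a pose let the fingers close. It gives the time, the measured TCP pose, the force, the opening and the grip force at its end, in the units of the state.
- manip.read_state(): the state, without advancing time (a new reading comes with each control period).
- camera(name): name is "side" or "top"; returns (picture, depth): 480x640x3 uint8, red, green, blue; 480x640 float32, mm along the optical axis (not along the pixel's ray), 0 where there is no reading.
- get_calibration(name): a dict with "fx", "fy", "cx", "cy" (pixels), "origin" and "attitude" of the camera in the world. Camera axes: x right, y down, z forward; pixel columns grow to the right and rows downward; lengths in mm; the calibration is good to about 2 mm. A picture is of the moment at which its call begins. get_calibration takes no time and is no camera call.
- manip.sign_off(): hands the job in; it is judged then, once.
The state is a dict: "clock": time; "joints": joint angles; "qd": joint speeds; "effort": joint torques, N m; "eef_pos": TCP position; "eef_rot": TCP orientation; "wrist_force": force on the tool from outside, world axes, zero at the start; "moment": the same for the moment, N m; "finger_gap": finger opening in mm; "finger_force": force on a finger pad.
Only numpy, scipy, OpenCV 4.12 (cv2) and the standard library are available. Lean on these libraries where they do the work, as an engineer would, in place of code of your own. Each camera call takes 0.05 s, during which the arm holds its last target. There are 200 camera calls.

## Working session

There is one attempt and no reset: what is moved stays moved. The work goes in short steps, Python scripts to look and compute and a tool call to move; the robot and the scene stay as the last step left them, time stands still between calls to the robot, and variables do not carry over. Pictures are saved under pics/ and viewed, at most 10 in all, crops included, and the job is handed in when it is done.

Besides the shell and the picture viewer there is one more tool, called after "Call:" as a command line: name --argument value ..., lists and objects as JSON in quotes. jog_arm: Moves the arm, as the interface text tells. Its arguments: {"type":"object","properties":{"plan":{"type":"array"},"claw":{"type":"number"},"force":{"type":"number"}},"required":["plan"]}

```bash
mkdir -p pics; cat > h.py <<'E'
import numpy as np, cv2
from cell import manip, camera, get_calibration
def cal(n):
    c=get_calibration(n); K=np.array([[c["fx"],0,c["cx"]],[0,c["fy"],c["cy"]],[0,0,1]]); return c,K
E
python3 - <<'E'
from h import *
for n in("side","top"):
    p,d=camera(n); cv2.imwrite(f"pics/{n}0.png",p[:,:,::-1]); np.savez(f"{n}0.npz",p=p,d=d)
    print(get_calibration(n), d.min(),d.max())
print(manip.read_state())
E
```

```text
{'fx': 477.0075780984388, 'fy': 477.0075780984388, 'cx': 318.599029809508, 'cy': 239.99256108880698, 'origin': array([ 118.6624159 , -886.24066973,  887.84614343]), 'attitude': array([-2.24001147e+00,  2.61583564e-04, -4.68752061e-01])} 0.0 3755.3625
{'fx': 600.3498477231027, 'fy': 600.3498477231027, 'cx': 325.8133499986563, 'cy': 234.6645425669471, 'origin': array([ 390.63995282,   -2.44228071, 1535.268331  ]), 'attitude': array([-2.99627258, -0.00378418, -1.56473379])} 0.0 2481.0442
{'clock': 0.1, 'joints': array([ 1.16341347e+00,  3.00438639e-01,  1.52151393e+00,  1.14419842e-05,
        1.32074461e+00, -6.65744041e-02]), 'qd': array([ 0.00109596, -0.00193589, -0.00235691,  0.00017921, -0.00068645,
        0.00158519]), 'effort': array([ 1.82260206e-03, -5.32642508e+01, -3.53282726e+01,  7.08828284e-02,
        2.35389947e-02, -8.43940393e-05]), 'eef_pos': array([183.7160615 , 518.12252544, 182.9325675 ]), 'eef_rot': array([-3.14049131e+00, -8.45376755e-05,  2.80078132e+00]), 'wrist_force': array([ 0.17548885, -0.34795441,  0.05327625]), 'moment': array([ 0.02323251, -0.00567784, -0.02859778]), 'finger_force': 0.0, 'finger_gap': 93.63952166833506}
```

View pics/top0.png

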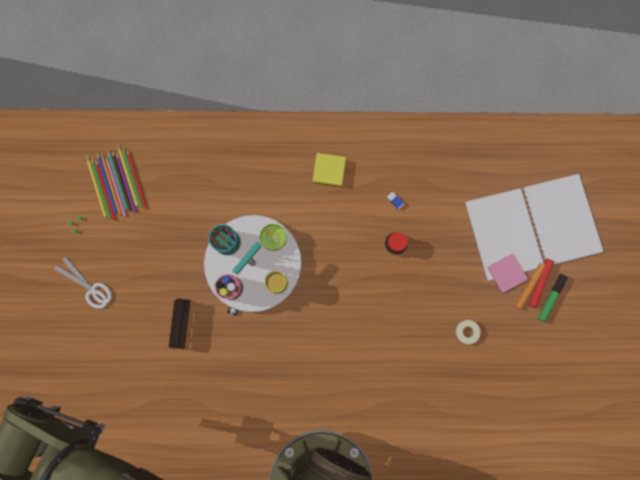

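View pics/side0.png

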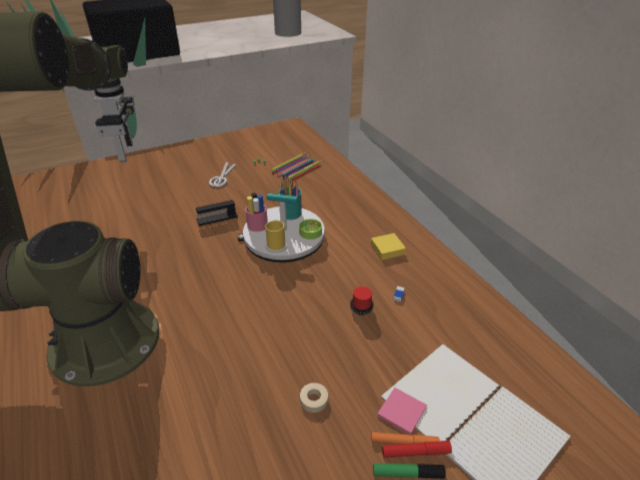

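Top view: the deck is at about (252,263), handle bar (247,258), yellow pot (277,283), arrow (233,311), red cap (397,243), eraser (396,201), and stapler (180,323). The side view shows the same layout, with the way to all of them clear.

```bash
cat >> h.py <<'E'
from scipy.spatial.transform import Rotation as R
def ray(n,uv,z):
    c,K=cal(n); d=R.from_euler("xyz",c["attitude"]).as_matrix()@np.linalg.solve(K,[uv[0],uv[1],1.]); o=c["origin"]
    return o+d*(z-o[2])/d[2]
def proj(n,P):
    c,K=cal(n); q=K@(R.from_euler("xyz",c["attitude"]).as_matrix().T@(np.array(P,float)-c["origin"])); return q[:2]/q[2]
def blob(p,lo,hi,box=None):
    hsv=cv2.cvtColor(p,cv2.COLOR_RGB2HSV); m=cv2.inRange(hsv,np.array(lo),np.array(hi))
    if box is not None:
        k=np.zeros_like(m);x0,y0,x1,y1=box;k[y0:y1,x0:x1]=255;m&=k
    c=max(cv2.findContours(m,cv2.RETR_EXTERNAL,cv2.CHAIN_APPROX_NONE)[0],key=cv2.contourArea)
    return c,m
E
python3 - <<'E'
from h import *
p=np.load("top0.npz")["p"];d=np.load("top0.npz")["d"]
np.set_printoptions(precision=1,suppress=True)
c,_=blob(p,(0,0,120),(179,60,255),(195,205,310,320)); e=cv2.fitEllipse(cv2.convexHull(c)); print("deck",e,ray("top",e[0],30))
c,_=blob(p,(80,100,40),(100,255,255),(232,235,265,280)); r=cv2.minAreaRect(c); print("handle",r,ray("top",r[0],148))
b=cv2.boxPoints(r); print([ray("top",q,148) for q in b])
c,_=blob(p,(20,100,60),(32,255,255),(260,265,300,300)); e=cv2.minEnclosingCircle(c); print("pot",e,ray("top",e[0],102))
c,_=blob(p,(0,150,60),(8,255,255),(370,220,425,265)); e=cv2.minEnclosingCircle(c);print("red",e,ray("top",e[0],60),ray("top",e[0],50))
print("arrow",ray("top",(233,311),10))
c,_=blob(p,(100,100,60),(125,255,255),(380,185,410,215)); e=cv2.minAreaRect(c);print("eraser",e,ray("top",e[0],12))
c,_=blob(p,(0,0,0),(179,255,60),(160,290,192,355)); e=cv2.minAreaRect(c);print("stapler",e,ray("top",e[0],54))
c,_=blob(p,(24,100,60),(32,255,255),(300,140,360,195)); e=cv2.minAreaRect(c);print("notes",e,ray("top",e[0],24))
s=np.load("side0.npz")["p"]
c,_=blob(s,(0,150,60),(8,255,255),(340,280,385,315)); m=cv2.boundingRect(c);print("side red",m)
print(manip.read_state()['eef_rot'])
E
```

```text
deck ((251.5698699951172, 263.95977783203125), (96.2042007446289, 100.7273941040039), 33.9325065612793) [535.3 179.5  30. ]
handle ((246.38523864746094, 257.7377014160156), (5.121475696563721, 36.23443603515625), 39.80556869506836) [538.4 177.6 148. ]
[array([509.6, 208.2, 148. ]), array([574.9, 156.1, 148. ]), array([567.3, 146.7, 148. ]), array([502.1, 198.9, 148. ])]
pot ((275.9850769042969, 281.80596923828125), 10.98688793182373) [486.  111.5 102. ]
red ((397.0833435058594, 241.2083282470703), 10.772754669189453) [ 591.3 -183.6   60. ] [ 592.7 -184.8   50. ]
arrow [418.  225.8  10. ]
eraser ((396.75006103515625, 201.75003051757812), (9.192388534545898, 7.071067810058594), 45.0) [ 700.9 -189.8   12. ]
stapler ((179.32244873046875, 323.2849426269531), (14.242401123046875, 48.144405364990234), 7.305758953094482) [386.7 349.2  54. ]
notes ((328.6899719238281, 169.16998291015625), (29.698484420776367, 29.557065963745117), 8.13010311126709) [783.  -13.2  24. ]
side red (353, 286, 20, 24)
[-3.1 -0.   2.8]
```

```bash
cat >> h.py <<'E'
def cloud(n,d):
    c,K=cal(n); v,u=np.mgrid[:480,:640]; P=np.stack([(u-c["cx"])/c["fx"]*d,(v-c["cy"])/c["fy"]*d,d],-1)
    return P@R.from_euler("xyz",c["attitude"]).as_matrix().T+c["origin"]
E
python3 - <<'E'
from h import *
np.set_printoptions(precision=1,suppress=True)
for n in("top","side"):
    f=np.load(n+"0.npz"); W=cloud(n,f["d"]); X,Y,Z=W[...,0],W[...,1],W[...,2]; ok=f["d"]>0
    a=ok&(np.hypot(X-537,Y-178)<135)&(Z>60)&(Z<400)
    print(n,"max",W[a][np.argsort(-Z[a])[:300:25]])
    h=a&(Z>143)&(Z<153)&(np.hypot(X-537,Y-178)<50); print("handle",h.sum(),W[h].mean(0))
    pm=a&(Z>97)&(Z<108)&(np.hypot(X-486,Y-112)<40); print("pot rim",pm.sum(),W[pm].mean(0),W[pm].min(0),W[pm].max(0))
    c=ok&(np.hypot(X-592,Y+184)<45); t=c&(Z>55)&(Z<66); print("cap top",t.sum(),W[t].mean(0),W[t].min(0),W[t].max(0))
    t=c&(Z>20)&(Z<28); print("flange",t.sum(),W[t].mean(0),W[t].min(0),W[t].max(0))
E
```

```text
top max [[578.3 224.5 157.5]
 [530.5 177.9 150.8]
 [558.7 169.5 149.3]
 [556.4 162.6 148.8]
 [558.9 153.4 148. ]
 [509.8 201.  147.1]
 [538.  169.4 146.5]
 [516.8 201.4 145.9]
 [549.8 169.8 145.1]
 [524.1 185.5 144.4]
 [575.5 224.4 143.4]
 [587.4 241.3 142.2]]
handle 229 [538.6 179.1 147.1]
pot rim 67 [484.8 115.6 101.3] [461.7  89.8  97.3] [512.1 140.5 107.9]
cap top 247 [ 592.3 -184.2   59.3] [ 569.3 -206.4   55. ] [ 615.2 -161.5   65.5]
flange 78 [ 583.7 -176.    23.7] [ 563.4 -210.7   20.1] [ 619.9 -157.    27.9]
side max [[587.9 262.3 160.4]
 [513.7 200.4 150.5]
 [514.6 195.4 149.7]
 [525.9 185.7 148.6]
 [503.7 199.1 147.4]
 [507.5 193.6 146.1]
 [567.9 148.5 144.4]
 [576.1 152.9 142.8]
 [575.  150.7 141.1]
 [528.  177.5 139.3]
 [549.5 163.4 137.8]
 [577.1 255.2 136.1]]
handle 132 [537.2 175.2 147.9]
pot rim 87 [487.1 112.9 101.1] [461.6  85.6  97.1] [513.1 142.6 106.2]
cap top 228 [ 591.3 -187.7   60.8] [ 569.2 -211.4   55.2] [ 616.6 -162.1   64.9]
flange 119 [ 583.9 -199.3   24.3] [ 563.5 -215.3   20.1] [ 619.  -162.5   27.9]
```

Call:
jog_arm --plan '[0.04, -0.03, 0.03, 0, 0, -3, 0.08, -0.07, 0.04, 0, 0, -6, 0.11, -0.105, 0.04, 0, 0, -9, 0.145, -0.14, 0.04, 0, 0, -12, 0.18, -0.173, 0.04, 0, 0, -15, 0.215, -0.206, 0.04, 0, 0, -18.5, 0.25, -0.24, 0.04, 0, 0, -18.5, 0.285, -0.273, 0.04, 0, 0, -18.5, 0.32, -0.307, 0.04, 0, 0, -18.5, 0.354, -0.34, 0.04, 0, 0, -18.5, 0.354, -0.34, 0.04, 0, 0, -18.5, 0.354, -0.34, 0.04, 0, 0, -18.5, 0.354, -0.34, 0.04, 0, 0, -18.5]' --claw 0.04 --force 40

```text
clock: 1.4
eef_pos: [537.2, 179.1, 223.3]
eef_rot: [-3.141, -0.0, 2.479]
wrist_force: [1.1, -0.3, -0.8]
finger_gap: 40.1
finger_force: 0.0
```

Call:
jog_arm --plan '[0, -0.001, -0.03, 0, 0, 0, 0, -0.001, -0.06, 0, 0, 0, 0, -0.001, -0.085, 0, 0, 0, 0, -0.001, -0.103, 0, 0, 0, 0, -0.001, -0.103, 0, 0, 0, 0, -0.001, -0.103, 0, 0, 0]'

```text
clock: 2.0
eef_pos: [537.6, 178.3, 121.3]
eef_rot: [3.141, 0.0, 2.479]
wrist_force: [-0.2, 0.5, 0.6]
finger_gap: 40.5
finger_force: 0.0
```

Call:
jog_arm --plan '[0, 0, 0, 0, 0, 0, 0, 0, 0, 0, 0, 0, 0, 0, 0, 0, 0, 0, 0, 0, 0, 0, 0, 0, 0, 0, 0, 0, 0, 0, 0, 0, 0, 0, 0, 0]' --claw 0.01 --force 40

```text
clock: 2.6
eef_pos: [538.7, 178.3, 121.1]
eef_rot: [3.139, 0.001, 2.478]
wrist_force: [4.4, 6.3, 0.4]
finger_gap: 15.2
finger_force: 40.0
```

Call:
jog_arm --plan '[0.001, 0.001, 0, 0, 0, -5, 0.001, 0.001, 0, 0, 0, -10, 0.001, 0.001, 0, 0, 0, -15, 0.001, 0.001, 0, 0, 0, -20, 0.001, 0.001, 0, 0, 0, -25, 0.001, 0.001, 0, 0, 0, -30, 0.001, 0.001, 0, 0, 0, -35, 0.001, 0.001, 0, 0, 0, -40, 0.001, 0.001, 0, 0, 0, -45, 0.001, 0.001, 0, 0, 0, -50, 0.001, 0.001, 0, 0, 0, -55, 0.001, 0.001, 0, 0, 0, -60, 0.001, 0.001, 0, 0, 0, -60]'

```text
clock: 3.9
eef_pos: [539.1, 178.5, 121.1]
eef_rot: [3.141, -0.001, 1.429]
wrist_force: [-0.0, -0.5, 5.0]
finger_gap: 14.9
finger_force: 40.0
```

```bash
python3 -c "
from h import *
s=manip.read_state();print(s['joints'],s['moment'],s['wrist_force'],s['eef_rot'],s['finger_gap'])"
```

```text
[2.55086378e-01 3.95537050e-01 1.54263975e+00 1.34439959e-04
 1.20229873e+00 3.96734054e-01] [ 0.0746776   0.21067893 -0.00514644] [-0.03831716 -0.53556126  4.97927355] [ 3.14061078e+00 -5.47389721e-04  1.42910056e+00] 14.937066872274805
```

Call:
jog_arm --plan '[0, 0, 0, 0, 0, -3, 0, 0, 0, 0, 0, -6, 0, 0, 0, 0, 0, -9, 0, 0, 0, 0, 0, -11, 0, 0, 0, 0, 0, -13, 0, 0, 0, 0, 0, -13, 0, 0, 0, 0, 0, -13]'

```text
clock: 4.6
eef_pos: [539.2, 178.4, 121.1]
eef_rot: [3.141, -0.001, 1.207]
wrist_force: [-0.8, 0.4, 5.5]
finger_gap: 15.2
finger_force: 40.1
```

```bash
python3 - <<'E'
from h import *
s=manip.read_state();print(s['moment'],s['wrist_force'],s['eef_rot'],s['finger_gap'])
p,d=camera("side"); cv2.imwrite("pics/s1.png",cv2.resize(p[170:290,200:360],None,fx=4,fy=4,interpolation=cv2.INTER_CUBIC)[:,:,::-1])
E
```

```text
[-0.06136014  0.08198543 -0.19266893] [-0.75255093  0.37836832  5.45086082] [ 3.14053161e+00 -7.79854532e-04  1.20663676e+00] 15.236738023109307
```

View pics/s1.png

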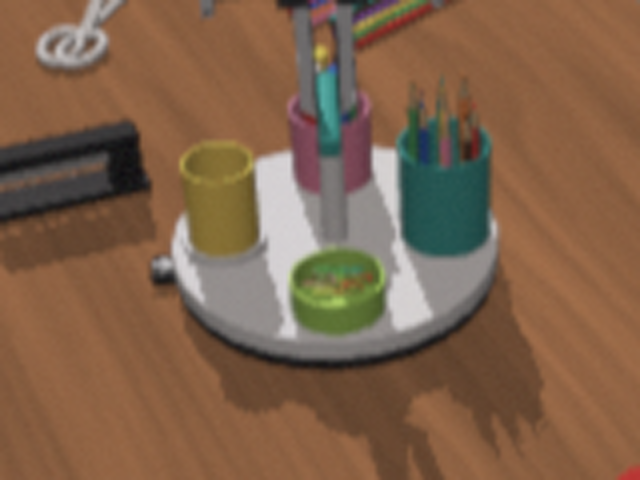

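The pot is near the arrow tab at about (165,270) in the crop. The clockwise moment on the tool means the click spring is drawing the deck in. I'll turn a little more, then release.

Call:
jog_arm --plan '[0, 0, 0, 0, 0, -1, 0, 0, 0, 0, 0, -2, 0, 0, 0, 0, 0, -2, 0, 0, 0, 0, 0, -2]'

```text
clock: 5.05
eef_pos: [539.2, 178.4, 121.1]
eef_rot: [3.141, -0.001, 1.172]
wrist_force: [0.8, -0.4, 5.8]
finger_gap: 15.3
finger_force: 40.0
```

```bash
python3 -c "
from h import *
s=manip.read_state();print(s['moment'],s['wrist_force'],s['eef_rot'],s['finger_gap'])"
```

```text
[-0.11453281  0.02721429  0.04754147] [ 0.78412912 -0.39212172  5.76255151] [ 3.14058691e+00 -6.79854268e-04  1.17217109e+00] 15.340332142262499
```

Call:
jog_arm --plan '[0, 0, 0, 0, 0, 0, 0, 0, 0, 0, 0, 0, 0, 0, 0, 0, 0, 0, 0, 0, 0.04, 0, 0, 0, 0, 0, 0.08, 0, 0, 0, 0, 0, 0.1, 0, 0, 0, 0.01, -0.05, 0.1, 0, 0, 0, 0.018, -0.1, 0.1, 0, 0, 0, 0.026, -0.15, 0.1, 0, 0, 0, 0.034, -0.2, 0.1, 0, 0, 0, 0.04, -0.25, 0.1, 0, 0, 0, 0.046, -0.3, 0.1, 0, 0, 0, 0.053, -0.33, 0.1, 0, 0, 0, 0.053, -0.33, 0.1, 0, 0, 0, 0.053, -0.33, 0.1, 0, 0, 0]' --claw 0.04

```text
clock: 6.55
eef_pos: [591.6, -152.0, 219.9]
eef_rot: [-3.141, -0.0, 1.168]
wrist_force: [-0.5, 1.0, 0.2]
finger_gap: 39.8
finger_force: 0.0
```

```bash
python3 - <<'E'
from h import *
np.set_printoptions(precision=1,suppress=True)
p,d=camera("top");np.savez("top1.npz",p=p,d=d)
W=cloud("top",d);X,Y,Z=W[...,0],W[...,1],W[...,2]
c,_=blob(p,(80,100,40),(100,255,255),(225,235,275,285)); r=cv2.minAreaRect(c); q=ray("top",r[0],148); print("handle",r,q)
c,_=blob(p,(20,100,60),(32,255,255),(210,260,300,310)); e=cv2.minEnclosingCircle(c); print("pot",e,ray("top",e[0],102))
c,_=blob(p,(0,0,120),(179,60,255),(195,205,310,305)); e=cv2.fitEllipse(cv2.convexHull(c)); print("deck",e,ray("top",e[0],30))
pm=(np.hypot(X-463,Y-210)<45)&(Z>97)&(Z<108);print(W[pm].mean(0),W[pm].min(0),W[pm].max(0))
p2,d=camera("side");W=cloud("side",d);X,Y,Z=W[...,0],W[...,1],W[...,2]
pm=(np.hypot(X-463,Y-210)<45)&(Z>97)&(Z<108);print(W[pm].mean(0),W[pm].min(0),W[pm].max(0))
cv2.imwrite("pics/t2.png",cv2.resize(p[200:330,170:450],None,fx=2.8,fy=2.8,interpolation=cv2.INTER_CUBIC)[:,:,::-1])
print(proj("top",(463,210,102)))
E
```

```text
handle ((245.52212524414062, 257.4497375488281), (38.07710647583008, 5.382052421569824), 23.749494552612305) [539.  179.6 148. ]
pot ((236.3000030517578, 291.8999938964844), 11.458721160888672) [461.5 205.5 102. ]
deck ((252.19729614257812, 262.9820251464844), (96.50015258789062, 98.09579467773438), 51.36759948730469) [537.8 177.9  30. ]
[463.  210.4 101.5] [437.5 184.8  97.1] [489.8 235.1 107.2]
[462.7 208.  101. ] [436.8 181.5  97.1] [489.  238.8 105.8]
[234.4 291.2]
```

View pics/t2.png

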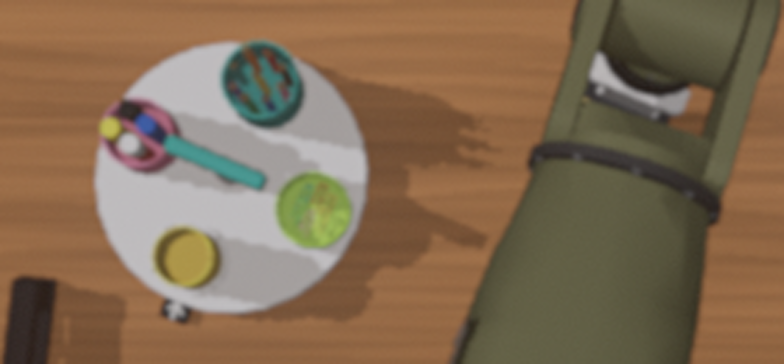

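The deck sits in its click: the pot at crop (187,257) faces the arrow at (177,310). Next is the sharpener top.

Call:
jog_arm --plan '[0, -0.0335, 0, 0, 0, 0, 0, -0.0335, 0, 0, 0, 0, 0, -0.0335, 0, 0, 0, 0, 0, -0.0335, 0, 0, 0, 0, 0, -0.0335, -0.04, 0, 0, 0, 0, -0.0335, -0.08, 0, 0, 0, 0, -0.0335, -0.12, 0, 0, 0, 0, -0.0335, -0.15, 0, 0, 0, 0, -0.0335, -0.18, 0, 0, 0, 0, -0.0335, -0.2, 0, 0, 0, 0, -0.0335, -0.21, 0, 0, 0, 0, -0.0335, -0.216, 0, 0, 0, 0, -0.0335, -0.216, 0, 0, 0, 0, -0.0335, -0.216, 0, 0, 0]' --claw 0.094

```text
clock: 8.05
eef_pos: [592.4, -185.2, 5.5]
eef_rot: [3.14, -0.0, 1.169]
wrist_force: [-0.6, -1.2, -0.5]
finger_gap: 93.9
finger_force: 0.0
```

Call:
jog_arm --plan '[0, 0, 0, 0, 0, 0, 0, 0, 0, 0, 0, 0, 0, 0, 0, 0, 0, 0, 0, 0, 0, 0, 0, 0, 0, 0, 0, 0, 0, 0, 0, 0, 0, 0, 0, 0]' --claw 0.05 --force 15

```text
clock: 8.65
eef_pos: [591.8, -185.1, 4.4]
eef_rot: [-3.142, -0.0, 1.169]
wrist_force: [0.1, -0.0, -0.7]
finger_gap: 51.0
finger_force: 0.0
```

```bash
python3 - <<'E'
from h import *
p,d=camera("side"); np.savez("side2.npz",p=p,d=d); s=manip.read_state(); print(s['finger_gap'],s['finger_force'],s['eef_pos'])
cv2.imwrite("pics/s3.png",cv2.resize(p[220:340,280:440],None,fx=5,fy=5,interpolation=cv2.INTER_CUBIC)[:,:,::-1])
E
```

```text
50.07210058606661 0.0 [ 591.82567942 -185.12925968    4.45013721]
```

View pics/s3.png

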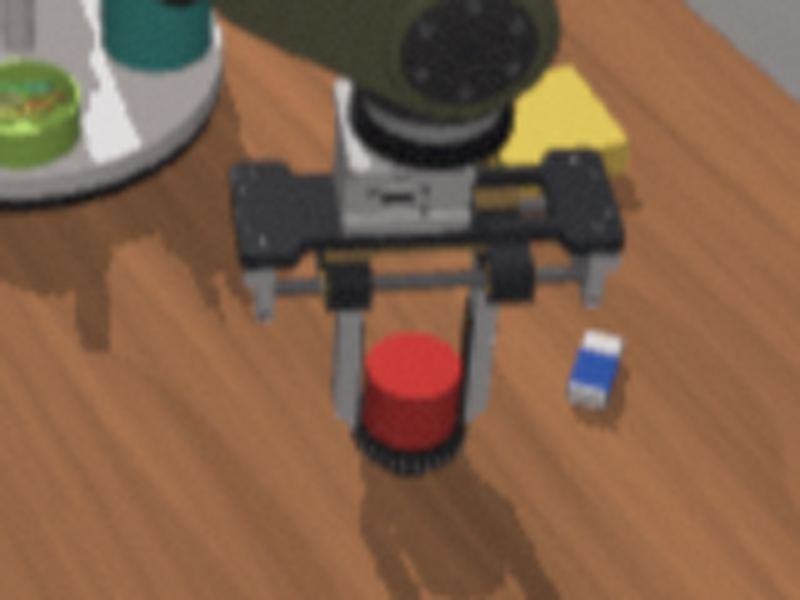

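```bash
python3 - <<'E'
from h import *
np.set_printoptions(precision=1,suppress=True)
for f in("side0","side2"):
    z=np.load(f+".npz"); c,_=blob(z["p"],(0,150,60),(8,255,255),(340,270,385,320)); print(cv2.boundingRect(c))
    W=cloud("side",z["d"]);X,Y,Z=W[...,0],W[...,1],W[...,2]
    t=(np.hypot(X-592,Y+190)<50)&(Z>58)&(Z<63); hs=cv2.cvtColor(z["p"],cv2.COLOR_RGB2HSV); t&=(hs[...,1]>150)
    print(t.sum(),W[t].mean(0),W[t].min(0),W[t].max(0))
print(proj("side",(592,-185,60)),proj("side",(592,-200,60)),proj("side",(592,-185,4.5)))
E
```

```text
(353, 286, 20, 24)
192 [ 592.2 -186.9   60.8] [ 569.2 -211.4   58. ] [ 616.6 -162.1   63. ]
(353, 286, 20, 24)
185 [ 591.9 -186.5   60.8] [ 567.6 -209.7   58.1] [ 616.9 -162.1   63. ]
[361.6 292.3] [364.8 296.2] [360.4 308. ]
```

```bash
python3 - <<'E'
from h import *
np.set_printoptions(precision=1,suppress=True)
a=np.deg2rad(-22.8);u=np.array([np.cos(a),np.sin(a),0])
z=np.load("side2.npz");W=cloud("side",z["d"])
for o in(-37,-25,25,37):
  for h in (4.5,25,60):
    q=proj("side",np.array([592,-185,0])+u*o+[0,0,h]); print(o,h,q,(q-[280,220])*5)
for cx,cy in((348,400),(348,415),(348,380),(480,380),(480,405)):
    u0,v0=280+cx//5,220+cy//5; print((cx,cy),W[v0,u0])
s=manip.read_state();print(s['eef_pos'],s['moment'],s['wrist_force'])
E
```

```text
-37 4.5 [345.9 308.8] [329.3 443.9]
-37 25 [346.1 303.1] [330.7 415.4]
-37 60 [346.6 293.1] [333.2 365.3]
-25 4.5 [350.6 308.5] [352.9 442.6]
-25 25 [350.9 302.8] [354.6 414.1]
-25 60 [351.5 292.8] [357.5 364. ]
25 4.5 [370.2 307.5] [451.  437.5]
25 25 [370.7 301.8] [453.7 409. ]
25 60 [371.7 291.8] [458.5 358.9]
37 4.5 [374.9 307.3] [474.5 436.3]
37 25 [375.5 301.6] [477.5 407.8]
37 60 [376.5 291.5] [482.7 357.7]
(348, 400) [ 558.5 -182.3   46.1]
(348, 415) [ 560.2 -180.4   33.1]
(348, 380) [ 558.2 -181.7   59.6]
(480, 380) [ 620.3 -206.8   53.9]
(480, 405) [ 623.6 -204.6   33. ]
[ 591.8 -185.1    4.5] [-0.1  0.1  0. ] [ 0.3  0.2 -0.3]
```

```bash
python3 - <<'E'
from h import *
np.set_printoptions(precision=0,suppress=True,linewidth=200)
z=np.load("side2.npz");W=cloud("side",z["d"])
for u0 in (347,348,349,350,374,375,376):
    print(u0); print(np.c_[np.arange(296,314),W[296:314,u0],z["p"][296:314,u0]].T)
E
```

```text
347
[[ 296.  297.  298.  299.  300.  301.  302.  303.  304.  305.  306.  307.  308.  309.  310.  311.  312.  313.]
 [ 554.  554.  555.  555.  555.  557.  554.  572.  571.  570.  566.  565.  564.  560.  561.  558.  557.  556.]
 [-179. -180. -178. -178. -179. -176. -181. -153. -154. -156. -162. -164. -167. -172. -171. -177. -178. -181.]
 [  59.   57.   51.   48.   45.   38.   40.    2.   -0.   -1.    2.    2.    1.    4.   -1.    3.    0.   -0.]
 [ 109.  112.  113.  115.  117.  121.  132.  143.  150.  154.  153.  152.  153.  157.  156.  156.  155.  156.]
 [ 103.  107.  108.  108.  108.  110.  118.  117.  108.  105.  104.  105.  106.  108.  107.  106.  106.  106.]
 [ 102.  105.  106.  105.  105.  105.  113.  104.   81.   72.   71.   72.   72.   74.   73.   73.   72.   73.]]
348
[[ 296.  297.  298.  299.  300.  301.  302.  303.  304.  305.  306.  307.  308.  309.  310.  311.  312.  313.]
 [ 556.  556.  557.  557.  558.  558.  556.  557.  574.  571.  569.  567.  565.  564.  561.  561.  559.  556.]
 [-180. -181. -179. -180. -178. -179. -182. -180. -154. -158. -162. -166. -169. -171. -176. 
[... 3673 characters left out ...]
8.  309.  310.  311.  312.  313.]
 [ 620.  620.  620.  622.  622.  624.  641.  640.  636.  634.  632.  628.  629.  627.  625.  622.  621.  622.]
 [-207. -208. -208. -206. -207. -205. -181. -184. -189. -193. -196. -202. -201. -203. -207. -211. -213. -212.]
 [  54.   51.   48.   43.   39.   33.   -0.   -1.    1.    3.    3.    7.    2.    1.    2.    4.    2.   -3.]
 [ 120.  118.  120.  120.  120.  123.  137.  149.  152.  152.  148.  144.  143.  145.  145.  148.  148.  146.]
 [ 116.  114.  115.  116.  114.  114.  111.  105.  104.  104.  102.   98.   98.  100.  100.  101.  103.  100.]
 [ 115.  113.  115.  115.  113.  112.   98.   76.   71.   71.   70.   67.   67.   69.   69.   70.   69.   69.]]
```

The top has not moved. The depth shows the finger ends at z≈25–30, about 20–25 mm above the reported TCP, so the fingers closed above the flange. I'll open them and go lower in small, force-checked steps.

Call:
jog_arm --plan '[0, 0, 0, 0, 0, 0, 0, 0, 0, 0, 0, 0, 0, 0, 0, 0, 0, 0, 0, 0, 0, 0, 0, 0, 0, 0, 0, 0, 0, 0, 0, 0, -0.003, 0, 0, 0, 0, 0, -0.006, 0, 0, 0, 0, 0, -0.006, 0, 0, 0]' --claw 0.094

```text
clock: 9.5
eef_pos: [591.5, -185.0, -2.2]
eef_rot: [-3.141, 0.0, 1.169]
wrist_force: [-0.5, 0.1, 0.7]
finger_gap: 93.7
finger_force: 0.0
```

```bash
cat > f.py <<'E'
from h import *
np.set_printoptions(precision=0,suppress=True,linewidth=200)
p,d=camera("side");W=cloud("side",d);X,Y,Z=W[...,0],W[...,1],W[...,2]
s=manip.read_state(); print(s['eef_pos'],s['wrist_force'],s['finger_gap'])
a=s['eef_rot'][2]-np.pi/2; u=np.array([np.cos(a),np.sin(a)]); D=np.stack([X,Y],-1)-s['eef_pos'][:2]
al=D@u; ac=D@np.array([-u[1],u[0]])
hs=cv2.cvtColor(p,cv2.COLOR_RGB2HSV)
for sg in(-1,1):
    m=(sg*al>s['finger_gap']/2-3)&(sg*al<s['finger_gap']/2+16)&(abs(ac)<12)&(hs[...,1]<40)&(Z<s['eef_pos'][2]+90)
    print(m.sum(),np.sort(Z[m])[:6],al[m].min(),al[m].max())
E
python3 f.py
```

```text
[ 592. -185.   -2.] [ 1. -0. -1.] 93.83620462255165
87 [23. 28. 28. 30. 30. 31.] -59.159707514434004 -48.15150577893568
87 [25. 25. 27. 29. 30. 31.] 47.119750753620814 59.148460620031976
```

Call:
jog_arm --plan '[0, 0, -0.003, 0, 0, 0, 0, 0, -0.006, 0, 0, 0, 0, 0, -0.009, 0, 0, 0, 0, 0, -0.012, 0, 0, 0, 0, 0, -0.012, 0, 0, 0]'

```text
clock: 10.05
eef_pos: [591.6, -185.0, -14.1]
eef_rot: [-3.141, 0.0, 1.169]
wrist_force: [0.1, -0.4, -0.3]
finger_gap: 94.1
finger_force: 0.0
```

```bash
python3 f.py
```

```text
[ 592. -185.  -14.] [ 1. -0.  0.] 93.77612292325846
85 [14. 16. 17. 18. 19. 20.] -59.13710574725069 -48.02027693278749
84 [15. 17. 18. 19. 20. 20.] 46.74435402269627 59.353119427179784
```

Call:
jog_arm --plan '[0, 0, -0.003, 0, 0, 0, 0, 0, -0.003, 0, 0, 0]'

```text
clock: 10.3
eef_pos: [591.7, -185.1, -16.9]
eef_rot: [-3.141, 0.0, 1.169]
wrist_force: [-1.2, 0.0, -0.0]
finger_gap: 94.0
finger_force: 0.0
```

Call:
jog_arm --plan '[0, 0, 0, 0, 0, 0, 0, 0, 0, 0, 0, 0, 0, 0, 0, 0, 0, 0, 0, 0, 0, 0, 0, 0, 0, 0, 0, 0, 0, 0, 0, 0, 0, 0, 0, 0]' --claw 0.05 --force 15

```text
clock: 10.9
eef_pos: [591.8, -185.2, -16.5]
eef_rot: [3.142, -0.0, 1.169]
wrist_force: [-0.6, -1.2, 0.3]
finger_gap: 57.5
finger_force: 15.0
```

```bash
python3 f.py
```

```text
[ 592. -185.  -16.] [-1.  1.  0.] 57.46093957210098
85 [ 8.  8. 12. 14. 14. 15.] -40.547073102852046 -26.098915815688322
92 [10. 13. 13. 14. 16. 16.] 26.228988551756654 41.16448964661263
```

Call:
jog_arm --plan '[0, 0, 0, 0, 0, 0, 0, 0, 0.005, 0, 0, 0, 0, 0, 0.015, 0, 0, 0, 0, 0, 0.03, 0, 0, 0, 0, 0, 0.055, 0, 0, 0, 0, 0, 0.085, 0, 0, 0, 0, 0, 0.115, 0, 0, 0, 0, 0, 0.14, 0, 0, 0, 0, 0, 0.155, 0, 0, 0, 0, 0, 0.16, 0, 0, 0, 0, 0, 0.16, 0, 0, 0]' --force 25

```text
clock: 12.05
eef_pos: [591.8, -185.2, 143.7]
eef_rot: [3.141, -0.0, 1.169]
wrist_force: [-0.3, -0.0, -1.4]
finger_gap: 57.1
finger_force: 25.0
```

```bash
python3 - <<'E'
from h import *
p,d=camera("side"); np.savez("side4.npz",p=p,d=d); s=manip.read_state(); print(s['finger_gap'],s['finger_force'],s['eef_pos'],s['wrist_force'])
u,v=map(int,proj("side",s['eef_pos']+[0,0,40])); print(u,v)
cv2.imwrite("pics/s4.png",cv2.resize(p[v-50:v+50,u-60:u+60],None,fx=5,fy=5,interpolation=cv2.INTER_CUBIC)[:,:,::-1])
E
```

```text
57.227597732521296 24.999733865261078 [ 591.5158355  -185.02872829  142.69416919] [-0.63281014 -0.14439601 -0.88228873]
364 254
```

View pics/s4.png

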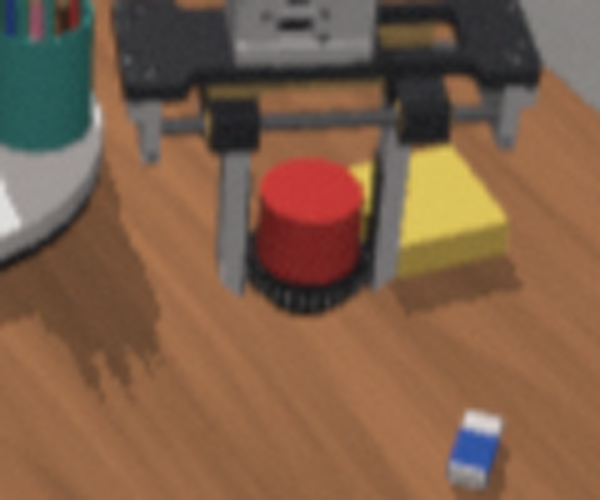

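The top and cap hang level in the fingers, with the cap seated at (310,220) in the crop. Next I'll carry them over the pot.

Call:
jog_arm --plan '[-0.005, 0.015, 0.005, 0, 0, 0, -0.014, 0.042, 0.01, 0, 0, 0, -0.024, 0.075, 0.01, 0, 0, 0, -0.036, 0.11, 0.01, 0, 0, 0, -0.048, 0.146, 0.01, 0, 0, 0, -0.06, 0.182, 0.01, 0, 0, 0, -0.071, 0.218, 0.01, 0, 0, 0, -0.083, 0.254, 0.01, 0, 0, 0, -0.095, 0.29, 0.01, 0, 0, 0, -0.107, 0.326, 0.01, 0, 0, 0, -0.117, 0.358, 0.01, 0, 0, 0, -0.125, 0.381, 0.01, 0, 0, 0, -0.129, 0.395, 0.01, 0, 0, 0, -0.129, 0.395, 0.01, 0, 0, 0, -0.129, 0.395, 0.01, 0, 0, 0]'

```text
clock: 13.6
eef_pos: [462.7, 209.5, 153.2]
eef_rot: [-3.141, 0.0, 1.169]
wrist_force: [-0.5, -0.8, -1.0]
finger_gap: 57.3
finger_force: 25.0
```

```bash
cat > g.py <<'E'
from h import *
np.set_printoptions(precision=1,suppress=True)
p,d=camera("side");s=manip.read_state();e=s['eef_pos'];print(e,s['wrist_force'],s['moment'],s['finger_gap'])
W=cloud("side",d);X,Y,Z=W[...,0],W[...,1],W[...,2];hs=cv2.cvtColor(p,cv2.COLOR_RGB2HSV)
red=((hs[...,0]<8)|(hs[...,0]>172))&(hs[...,1]>150)&(np.hypot(X-e[0],Y-e[1])<45)
zt=Z[red].max();t=red&(Z>zt-7)
print("cap",red.sum(),W[t].mean(0),W[t].min(0),W[t].max(0))
y=(hs[...,0]>18)&(hs[...,0]<34)&(hs[...,1]>100)&(np.hypot(X-463,Y-210)<45)&(Z>97)&(Z<108)
print("rim",y.sum(),W[y].mean(0),W[y].min(0),W[y].max(0))
u,v=map(int,proj("side",(463,210,120)));print(u,v)
np.savez("g.npz",p=p,d=d)
import sys
if len(sys.argv)>1: cv2.imwrite("pics/%s.png"%sys.argv[1],cv2.resize(p[v-50:v+50,u-60:u+60],None,fx=5,fy=5,interpolation=cv2.INTER_CUBIC)[:,:,::-1])
E
python3 g.py g1
```

```text
[462.9 209.2 153.3] [ 0.7 -0.5 -0.5] [-0.1  0.1 -0. ] 57.126212170973496
cap 316 [462.5 206.4 231.1] [439.3 183.6 228.1] [486.8 232.3 234.9]
rim 81 [462.3 205.8 101.5] [437.6 178.2  97.2] [487.2 236.6 106.2]
252 204
```

View pics/g1.png

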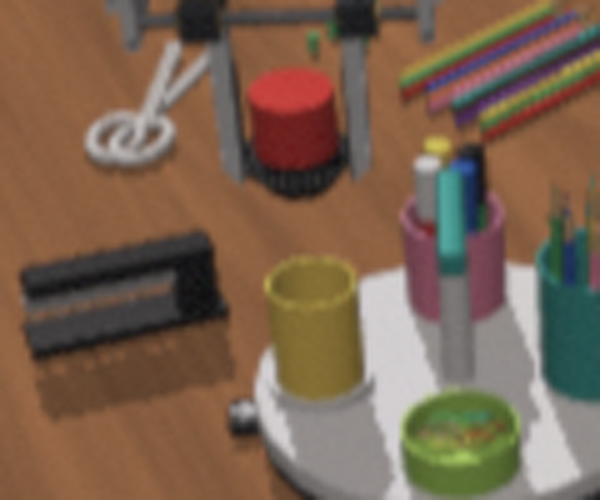

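The plug hangs straight over the pot, with both centres within about 1 mm. Lowering it now.

Call:
jog_arm --plan '[0, 0.0005, -0.015, 0, 0, 0, 0, 0.0005, -0.035, 0, 0, 0, 0, 0.0005, -0.05, 0, 0, 0, 0, 0.0005, -0.06, 0, 0, 0, 0, 0.0005, -0.065, 0, 0, 0, 0, 0.0005, -0.068, 0, 0, 0, 0, 0.0005, -0.07, 0, 0, 0, 0, 0.0005, -0.07, 0, 0, 0]'

```text
clock: 14.45
eef_pos: [463.0, 210.4, 83.7]
eef_rot: [3.141, -0.0, 1.169]
wrist_force: [0.4, -0.9, -0.9]
finger_gap: 56.9
finger_force: 25.0
```

Call:
jog_arm --plan '[0, 0, -0.002, 0, 0, 0, 0, 0, -0.004, 0, 0, 0, 0, 0, -0.006, 0, 0, 0, 0, 0, -0.008, 0, 0, 0, 0, 0, -0.008, 0, 0, 0]'

```text
clock: 14.95
eef_pos: [462.7, 210.3, 75.2]
eef_rot: [-3.141, 0.0, 1.169]
wrist_force: [-0.4, -0.8, -1.2]
finger_gap: 57.6
finger_force: 25.0
```

Call:
jog_arm --plan '[0, 0, -0.001, 0, 0, 0, 0, 0, -0.002, 0, 0, 0, 0, 0, -0.002, 0, 0, 0]'

```text
clock: 15.25
eef_pos: [462.9, 210.4, 73.5]
eef_rot: [3.142, -0.0, 1.169]
wrist_force: [-0.0, 0.2, -1.4]
finger_gap: 57.1
finger_force: 25.0
```

```bash
python3 g.py
```

```text
[462.8 210.4  73.4] [-0.3 -0.  -1. ] [-0.   0.1  0.1] 57.29341106939838
cap 288 [462.4 207.2 151.1] [439.9 185.9 148. ] [485.4 230.  154.9]
rim 30 [456.4 188.  100. ] [438.3 181.3  97.4] [481.2 206.2 104. ]
252 204
```

Call:
jog_arm --plan '[0, 0, -0.001, 0, 0, 0, 0, 0, -0.002, 0, 0, 0, 0, 0, -0.002, 0, 0, 0]'

```text
clock: 15.6
eef_pos: [463.2, 210.8, 73.2]
eef_rot: [3.141, -0.002, 1.169]
wrist_force: [-7.8, -0.7, 21.7]
finger_gap: 57.5
finger_force: 25.0
```

Call:
jog_arm --plan '[0, 0, 0.0015, 0, 0, 0, 0, 0, 0.002, 0, 0, 0, 0, 0, 0.002, 0, 0, 0]'

```text
clock: 15.9
eef_pos: [462.9, 210.4, 73.4]
eef_rot: [3.142, -0.0, 1.169]
wrist_force: [-1.0, -1.1, 3.2]
finger_gap: 57.3
finger_force: 25.0
```

Call:
jog_arm --plan '[0, 0, 0, 0, 0, 0, 0, 0, 0, 0, 0, 0, 0, 0, 0, 0, 0, 0, 0, 0, 0, 0, 0, 0, 0, 0, 0, 0, 0, 0]' --claw 0.08

```text
clock: 16.4
eef_pos: [462.8, 210.3, 73.4]
eef_rot: [-3.142, 0.0, 1.169]
wrist_force: [0.0, -0.2, 0.2]
finger_gap: 80.1
finger_force: 0.0
```

```bash
python3 g.py g2
```

```text
[462.8 210.3  73.4] [-0.3 -0.3 -0.3] [-0.1  0.1  0.1] 79.85398211144086
cap 286 [462.4 206.4 151.5] [439.1 185.  148.3] [486.1 232.9 155.1]
rim 25 [456.6 187.1 100.7] [439.4 179.6  97.1] [476.1 202.7 105.9]
252 204
```

View pics/g2.png

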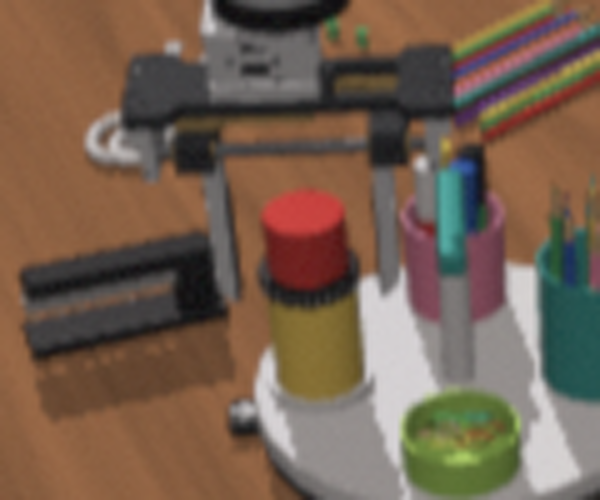

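The top sits level and home on the yellow pot, with the cap at (305,240) in the crop and the fingers clear. Next I'll raise the fingers to cap height and grip it lightly.

Call:
jog_arm --plan '[0, 0, 0.01, 0, 0, 0, 0, 0, 0.02, 0, 0, 0, 0, 0, 0.03, 0, 0, 0, 0, 0, 0.031, 0, 0, 0, 0, 0, 0.031, 0, 0, 0]'

```text
clock: 16.95
eef_pos: [463.0, 210.4, 104.9]
eef_rot: [3.141, -0.001, 1.169]
wrist_force: [-0.6, -0.1, 0.1]
finger_gap: 80.2
finger_force: 0.0
```

Call:
jog_arm --plan '[0, 0, 0, 0, 0, 0, 0, 0, 0, 0, 0, 0, 0, 0, 0, 0, 0, 0, 0, 0, 0, 0, 0, 0, 0, 0, 0, 0, 0, 0, 0, 0, 0, 0, 0, 0]' --claw 0.038 --force 8

```text
clock: 17.55
eef_pos: [462.8, 210.3, 104.4]
eef_rot: [-3.142, 0.0, 1.169]
wrist_force: [-0.3, -0.3, 0.2]
finger_gap: 46.5
finger_force: 8.0
```

```bash
python3 g.py; python3 f.py
```

```text
[462.8 210.3 104.4] [0.7 0.1 0.3] [-0.   0.1 -0. ] 47.20784656902906
cap 286 [462.2 206.7 151.4] [439.6 182.8 148.6] [484.6 232.7 155.5]
rim 28 [454.8 188.3 100.5] [438.2 179.9  97.2] [479.5 205.8 105.5]
252 204
[463. 210. 104.] [-0. -0. -0.] 46.799990038104625
86 [10. 29. 30. 30. 30. 31.] -38.556788942651586 -23.299861904735135
91 [27. 28. 29. 31. 31. 31.] 24.65460702627859 37.54376193676858
```

Call:
jog_arm --plan '[0, 0, 0, 0, 0, 0, 0, 0, 0.003, 0, 0, 0, 0, 0, 0.008, 0, 0, 0, 0, 0, 0.015, 0, 0, 0, 0, 0, 0.023, 0, 0, 0, 0, 0, 0.033, 0, 0, 0, 0, 0, 0.045, 0, 0, 0, 0, 0, 0.06, 0, 0, 0, 0, 0, 0.075, 0, 0, 0, 0, 0, 0.088, 0, 0, 0, 0, 0, 0.096, 0, 0, 0, 0, 0, 0.1, 0, 0, 0, 0, 0, 0.1, 0, 0, 0, 0, 0, 0.1, 0, 0, 0, 0, 0, 0.1, 0, 0, 0]' --force 12

```text
clock: 19.15
eef_pos: [462.6, 210.3, 203.9]
eef_rot: [-3.141, 0.001, 1.169]
wrist_force: [-0.0, -0.5, -1.4]
finger_gap: 46.7
finger_force: 12.0
```

```bash
python3 g.py g3; python3 - <<'E'
from h import *
p,d=camera("side"); cv2.imwrite("pics/g4.png",cv2.resize(p[110:270,150:350],None,fx=3.7,fy=3.7,interpolation=cv2.INTER_CUBIC)[:,:,::-1])
E
```

```text
[462.7 210.3 203.9] [-0.9 -0.5  0. ] [-0.1  0.1 -0. ] 46.66134321064361
cap 300 [461.5 206.5 250.6] [440.1 183.2 246.8] [484.6 232.7 253.7]
rim 31 [454.8 187.6 100.2] [437.4 180.3  97.5] [477.3 203.  104.2]
252 204
```

View pics/g4.png

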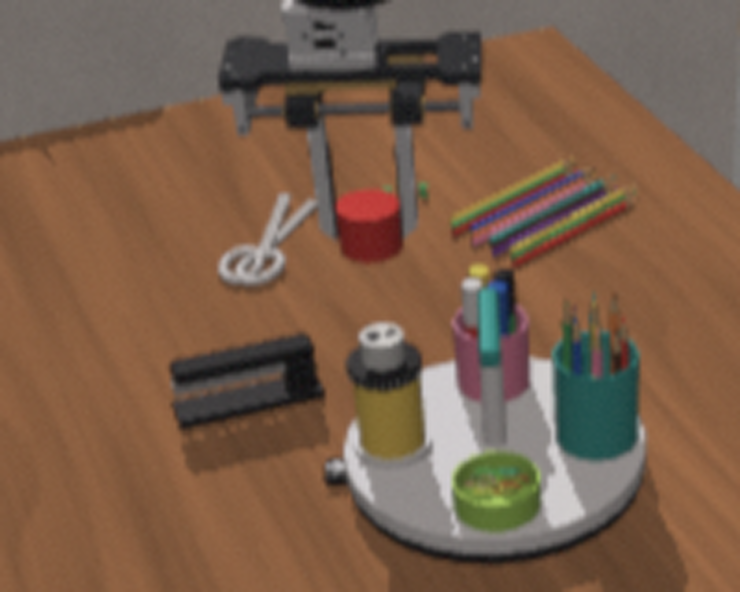

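The cap is held level at (370,225), 100 mm up. The sharpener top is seated in the pot at (385,360), and the pot is at the arrow.

```bash
python3 -c "
from cell import manip
print(manip.sign_off())"
```

```text
the job is handed in; nothing more can be done
None
```

The job is handed in at about 19 s on the robot's clock: the pot is clicked in at the arrow, the sharpener top is seated in it, and the dust cap is held level 10 cm above where it sat.

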